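# Push the rolling pin home in its V-groove cradle

## Robot

A 6-joint arm with a two-finger parallel gripper is mounted at the origin on a cart in front of the work surface, level with it; the furniture and walls round the work are solid. World frame = base frame: x ahead of the robot, y to its left, z up, the work surface at z = 0. Lengths are in mm, angles in degrees, forces in N, time in s.
With the tool pointing down it reaches from about 350 to 850 mm from the base axis. Payload 8.1 kg.
Tool frame: the origin (TCP) lies between the finger pads; the fingertips stand 22 mm ahead of it and the grasp point (between the pads) lies 3 mm ahead of it; z points along the fingers, y is the direction in which the jaws open and shut (so a half turn about z gives the same grasp; the last joint's range is limited). The gripper opens to 85 mm and grips with 20 to 120 N. Pads are 22 mm wide; open, the fingers measure 114 mm over their backs; the gripper's body (76 mm by 85 mm) begins 54 mm behind the grasp point. The pads swing forward as they close: fully open they stand 13 mm farther back than shut.
Start: joints at [-76.799, 7.471, 85.268, -0, 87.261, -4.893], TCP at [186.366, -570.327, 226.092] pointing down, gripper open.
Joint ranges: [-169.43, 169.43], [-51.17, 129.36], [1.28, 143.12], [-76.62, 256.62], [0, 156.53], [-152.29, 152.29]. Speed limits (degrees/s): [136.94, 136.94, 159.86, 180, 180, 180].

## Interface

Orientations are given as [roll, pitch, yaw] about the fixed x, y, z axes, in that order (R = Rz(yaw) Ry(pitch) Rx(roll)).
In Python, from bench import r gives the robot as it stands.
- The arm moves only by the tool drive_tool, never from a script. Its argument "moves" is a list of rows, each a list of 2 entries, a list of its own where there are three numbers: the shift along the world's x, y, z in mm, then the turn about the world's z in degrees. A call has exactly 8 rows; each row is the pose to reach, as a shift and turn from the pose commanded when the call began; what a row does not reach only later rows make up. A row lasts 1/12 s, in which the tool goes at most 41.7 mm and 7.16 degrees, less where a joint would pass 70% of its speed; a pose out of reach is approached as far as the arm can. A call with a gripper value outside its range is refused whole. "fingers" is the finger opening in mm, from 0 to 85.4, set as the call begins (left out, the last holds). The fingers move at their own pace and stop on an object; "squeeze" is the grip in N (left out, the last holds). Time passes only in rows, so rows that repeat a pose let the fingers close, or fill a call up. It gives the time, the measured TCP pose, the force and the opening at its end, in the units of the state.
- r.sense(): the state, without advancing time (a new reading comes with each control period).
- r.snapshot(name): name is "scene" or "top"; returns a dict with "pixels" (480x640x3 uint8, red, green, blue), "camera_matrix" (3x3 intrinsics, pixels), "xyz" and "orientation" of the camera in the world. Camera axes: x right, y down, z forward; pixel columns grow to the right and rows downward; lengths in mm; the calibration is good to about 2 mm. A picture is of the moment at which its call begins. There is no depth.
- r.hand_in(): hands the job in, once; it reports no verdict.
The state is a dict: "time": time; "joint_pos": joint angles; "qd": joint speeds; "joint_efforts": joint torques, N m; "tool_pos": TCP position; "tcp_rot": TCP orientation; "ft_force": force on the tool from outside, world axes, zero at the start; "wrist_torque": the same for the moment, N m; "finger_gap": finger opening in mm.
Only numpy, scipy, OpenCV 4.12 (cv2) and the standard library are available. Lean on these libraries where they do the work, as an engineer would, in place of code of your own. Each camera call takes 0.05 s, during which the arm holds its last target.

## Task

Put the steel rolling pin away: lay it in the open part of the wooden cradle's V-groove and let go of it, then push it by its end along the groove under the hood, gently, until you feel it come up against and press lightly on the sprung rubber stop inside. Do not ram the stop or drop the pin, leave the pin resting against the stop, and leave the other things on the worktop alone.

Things in the scene. Friction and masses are not known exactly. Their poses are not given: they have to be found in the camera images.
- pin_center (a point): Plain steel rolling pin: a straight round bar 38 mm in diameter and 170 mm long with flat ends, about 0.5 kg (varies by a fifth). It lies on the worktop and can roll. This point is its centre, on its axis; the x axis runs along the bar. Both ends are alike.
- cradle: Fixed wooden cradle, 290 long, 70 wide: a block 28 mm high with an open V-groove (90 degrees, 16 deep) along its top. Origin: on the worktop under the middle of the block's open front end. x runs along the groove from the front end (0) to the closed end (290 mm), z up. A pin lying in the groove has its axis along x, 39 mm above the worktop, 11 mm above the block's top, so fingers go at most 9 mm below the axis.
- hood_front (a point): Point on the groove's line (at the height of the axis of a pin in it, 39 mm) where the hood begins, 200 mm from the cradle's front end; axes as the cradle's. The wooden hood bridges the groove from here to the closed end (outer top 70 mm above the worktop, 64 wide; inside 5 mm play round the pin). So the pin is laid before the hood, its far end short of this point, and then pushed in under it.
- hood_end (a point): Point on the groove's line at the closed end, 290 mm from the front, height 39 mm. Inside the hood, out of sight, is the stop: a sprung rubber buffer on the groove's line. Its face is set 25 to 65 mm before this point, anew each time: found by feel. It gives 5 mm, 1.3 N per mm, then is hard. Sliding the pin takes a steady 2 to 7 N (varies), which also holds it where it is left; the stop adds to that.
- mug_1: Bystander: white mug with handle, 83 x 113 x 93 mm, loose on the worktop. Origin: centre of its underside. To be left alone.
- tomato_1: Bystander: tomato, 70 mm across, 71 mm high, loose on the worktop. Origin: centre of its underside. To be left alone.
- lemon_1: Bystander: lemon, 71 x 53 x 51 mm, loose on the worktop. Origin: centre of its underside. To be left alone.
- salt_shaker: Bystander: small glass salt and pepper shaker, 44 mm across, 90 mm high, loose on the worktop. Origin: centre of its underside. To be left alone.
- tin_1: Bystander: small tin, 75 mm across, 58 mm high, loose on the worktop. Origin: centre of its underside. To be left alone.
- egg_timer: Bystander: egg timer, 63 mm across, 51 mm high, loose on the worktop. Origin: centre of its underside. To be left alone.

How it is judged:
By the outcome, as a careful person would: the job done as asked, in the order asked, and still so for the second after the job is handed in, with the robot touching nothing.
It also fails if it takes over 72 s, if anything falls off the work surface, if the arm or the gripper's body presses on something with over 40 N, if the wrist force passes 120 N, or if a joint passes its speed limit or range.

## Working session

There is one attempt and no reset: what is moved stays moved. The work goes in short steps, Python scripts to look and compute and a tool call to move; the robot and the scene stay as the last step left them, time stands still between calls to the robot, and variables do not carry over. Pictures are saved under pics/ and viewed, and the job is handed in when it is done.

Besides the shell and the picture viewer there is one more tool, called after "Request:" as name(argument=value, ...), one argument or row to a line, values as JSON. drive_tool: Moves the arm, as the interface text tells. Its arguments: {"type":"object","properties":{"moves":{"type":"array","items":{"type":"array"}},"fingers":{"type":"number"},"squeeze":{"type":"number"}},"required":["moves"]}

```bash
mkdir -p pics; python3 - <<'E'
from bench import r
import cv2,numpy as np,pickle
d={}
for n in("scene","top"):
    s=r.snapshot(n);d[n]=s
    cv2.imwrite(f"pics/{n}0.png",s["pixels"][:,:,::-1])
    print(n,s["camera_matrix"],s["xyz"],s["orientation"])
pickle.dump(d,open("s0.pkl","wb"))
print(r.sense())
E
```

```text
scene [[590.79183564   0.         325.45790503]
 [  0.         590.79183564 239.00478567]
 [  0.           0.           1.        ]] [-22.08775712 765.59857617 787.31849288] [-1.28092995e+02 -8.36801768e-02 -1.45309453e+02]
top [[472.28427545   0.         320.61100099]
 [  0.         472.28427545 241.69565342]
 [  0.           0.           1.        ]] [ 412.89857677  -39.89967036 1326.46956988] [-175.81316871    1.26494117  -91.20104309]
{'time': 0.1, 'joint_pos': array([-7.67986946e+01,  7.51185167e+00,  8.53239360e+01,  1.45358050e-03,
        8.72627676e+01, -4.89359809e+00]), 'qd': array([ 0.05756257, -0.12444021, -0.1464923 , -0.03769255, -0.01613803,
       -0.0313709 ]), 'joint_efforts': array([-1.54619715e-04, -5.70950532e+01, -5.01943123e+01, -4.15621007e-04,
        8.04805284e-03, -1.24973431e-05]), 'tool_pos': array([ 186.26132023, -569.81217892,  225.12960046]), 'tcp_rot': array([-1.79901928e+02, -9.85382461e-03,  1.80948244e+01]), 'ft_force': array([-0.02426602,  0.57252711, -0.35288451]), 'wrist_torque': array([ 0.02789818, -0.02533485,  0.00946738]), 'finger_gap': 85.33192160832245}
```

View pics/scene0.png

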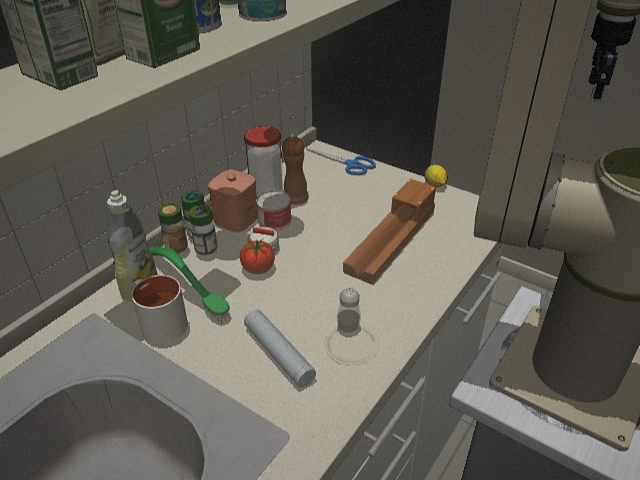

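View pics/top0.png

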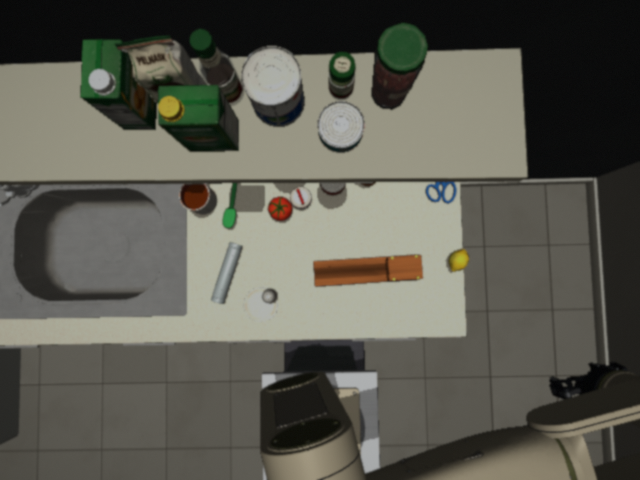

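The scene view shows the pin from about (255,318) to (305,378). The cradle's open end is near (362,270) and its hood near (412,200). In the top view the pin runs from (235,245) to (219,300), and the cradle from x=314 to x=422 at about y=270. I'll enlarge both for exact measurement.

```bash
python3 - <<'E'
import cv2,pickle
d=pickle.load(open("s0.pkl","rb"))
a=d["top"]["pixels"][:,:,::-1]
cv2.imwrite("pics/tc.png",cv2.resize(a[230:320,200:330],None,fx=6,fy=6,interpolation=cv2.INTER_CUBIC))
cv2.imwrite("pics/tc2.png",cv2.resize(a[240:300,305:435],None,fx=6,fy=6,interpolation=cv2.INTER_CUBIC))
a=d["scene"]["pixels"][:,:,::-1]
cv2.imwrite("pics/sc.png",cv2.resize(a[280:400,230:390],None,fx=5,fy=5,interpolation=cv2.INTER_CUBIC))
cv2.imwrite("pics/sc2.png",cv2.resize(a[165:285,335:455],None,fx=5,fy=5,interpolation=cv2.INTER_CUBIC))
E
```

```text
(no output)
```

View pics/tc.png

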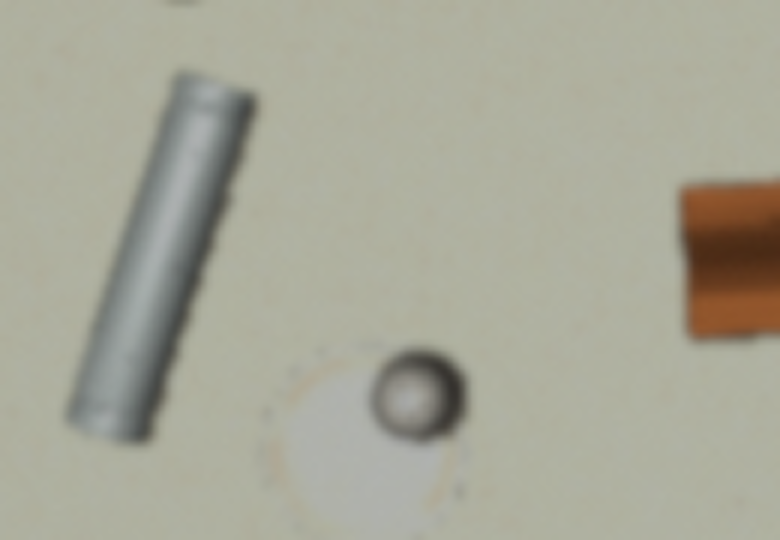

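View pics/tc2.png

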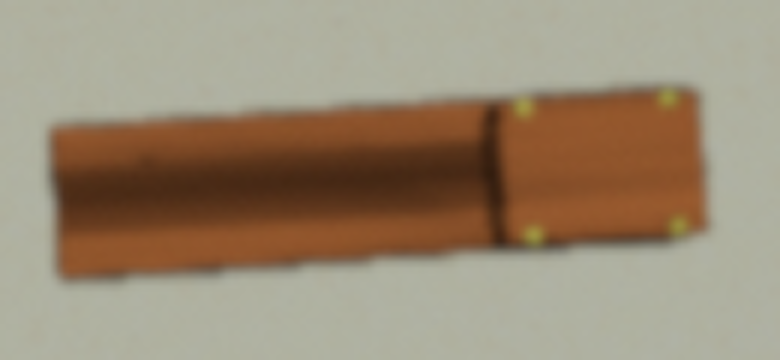

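View pics/sc.png

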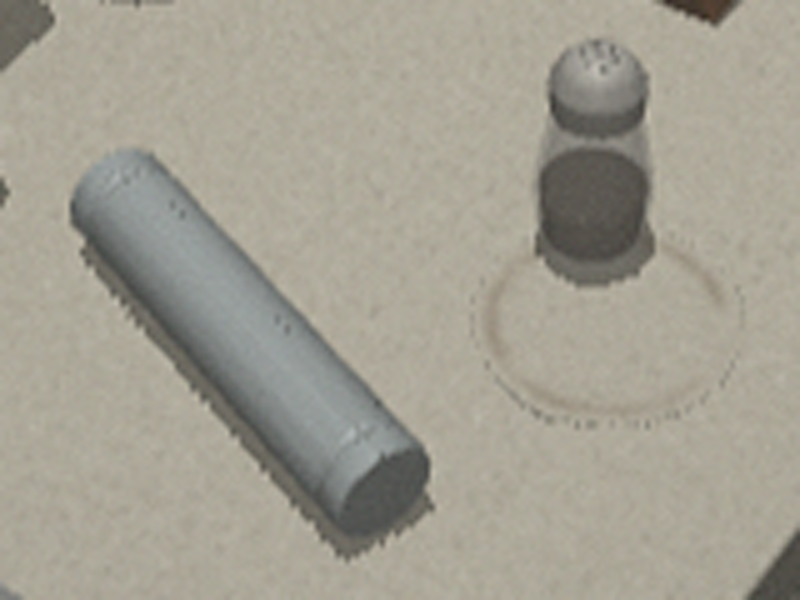

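View pics/sc2.png

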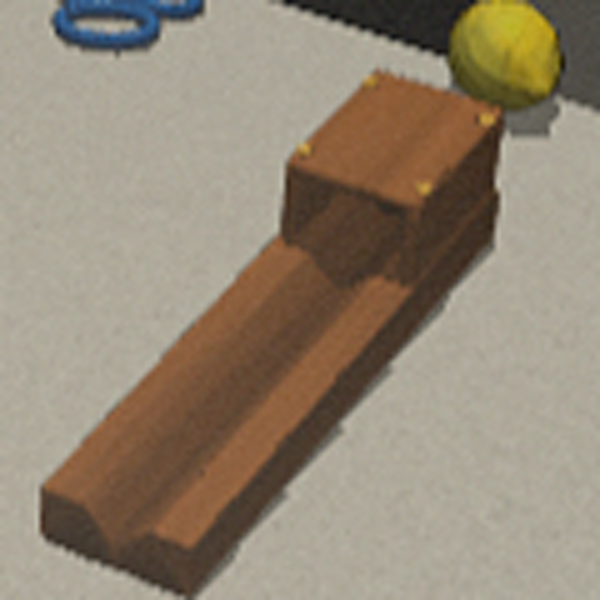

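```bash
cat > h.py <<'E'
import numpy as np,cv2,pickle
from scipy.spatial.transform import Rotation as Ro
from scipy.optimize import least_squares,minimize
def proj(s,P):
    R=Ro.from_euler('xyz',s["orientation"],degrees=True).as_matrix()
    q=(np.asarray(P,float)-s["xyz"])@R
    p=q@s["camera_matrix"].T
    return p[:,:2]/p[:,2:]
def place(p,P):
    c,s=np.cos(p[2]),np.sin(p[2]);P=np.asarray(P,float)
    return np.c_[p[0]+c*P[:,0]-s*P[:,1],p[1]+s*P[:,0]+c*P[:,1],P[:,2]]
def crop(pts,f,ox,oy): return (np.array(pts,float)+.5)/f-.5+[ox,oy]
t=np.linspace(0,2*np.pi,60,endpoint=False)
def cyl(z=19): return np.r_[np.c_[t*0-85,19*np.cos(t),z+19*np.sin(t)],np.c_[t*0+85,19*np.cos(t),z+19*np.sin(t)]]
def mask(poly,k=8,off=(0,0),size=(1600,1600)):
    m=np.zeros(size,np.uint8);cv2.fillConvexPoly(m,np.round((poly-off)*k).astype(np.int32),1);return m
def pinfit(obs,p0,z=19):
    # obs: list of (snap, polygon)
    def cost(p):
        c=0
        for s,poly in obs:
            off=poly.min(0)-30
            h=cv2.convexHull(proj(s,place([p[0],p[1],p[2]/100],cyl(z))).astype(np.float32))[:,0]
            a=mask(poly,8,off);b=mask(h,8,off)
            c+=1-(a&b).sum()/(a|b).sum()
        return c
    best=minimize(cost,p0,method='Nelder-Mead',options=dict(initial_simplex=np.array(p0)+np.array([[0,0,0],[15,0,0],[0,15,0],[0,0,8]]),xatol=.05,fatol=1e-4,maxiter=300))
    return best.x,best.fun
E
python3 - <<'E'
from h import *
d=pickle.load(open("s0.pkl","rb"));T=d["top"];S=d["scene"]
# cradle
tp=crop([[52,127],[62,278],[497,103],[497,243],[695,90],[706,232]],6,305,240)
sp=crop([[42,487],[193,548],[42,537],[192,597],[288,160],[415,208],[380,71],[500,112]],5,335,165)
MT=[[0,35,28],[0,-35,28],[200,32,70],[200,-32,70],[290,32,70],[290,-32,70]]
MS=[[0,35,28],[0,-35,28],[0,35,0],[0,-35,0],[200,32,70],[200,-32,70],[290,32,70],[290,-32,70]]
def res(p,w=(1,1)):
    return np.r_[w[0]*(proj(T,place(p,MT))-tp).ravel(),w[1]*(proj(S,place(p,MS))-sp).ravel()]
for sgn in(1,-1):
  for w in((1,1),(1,0),(0,1)):
    # sides may be swapped: y sign resolved by yaw
    f=least_squares(res,[420,50,-np.pi/2],args=(w,));print(f.x,np.degrees(f.x[2]),f.cost)
  break
print(np.round(res(f.x).reshape(-1,2),1))
pt=crop([[180,72],[255,97],[250,110],[152,432],[145,440],[68,420],[72,405]],6,200,230)
ps=crop([[72,205],[85,175],[115,152],[135,148],[155,155],[428,455],[427,485],[390,530],[350,537],[325,520],[75,225]],5,230,280)
for o in([(T,pt),(S,ps)],[(T,pt)],[(S,ps)]):
    x,c=pinfit(o,[430,230,0]);print(x,np.degrees(x[2]/100),c)
E
```

```text
[423.19517468   8.58352698  -1.5294517 ] -87.63112754820781 7.05907324083841
[422.21445869   9.19677236  -1.53015161] -87.67122922027151 2.435090304638826
[423.79407892   7.61843935  -1.52723404] -87.50406479229422 3.2724354736709547
[[-0.4 -0.8]
 [-0.4 -0.5]
 [ 0.1 -1.2]
 [ 1.9 -0.3]
 [ 1.  -1.2]
 [ 1.1 -0.7]
 [-0.4 -0.3]
 [ 0.4 -0. ]
 [-0.7  0.3]
 [-0.1  0.9]
 [-0.6  0.3]
 [ 0.9 -0.3]
 [-0.8 -0.8]
 [ 1.3 -0.7]]
[431.56544728 249.89397847 -32.85450515] -18.82424483009416 0.12508735181154473
[432.031275   248.75163013 -31.39244367] -17.986545309030806 0.0479112621880311
[432.40020566 250.21537514 -33.39787215] -19.135571186517936 0.022239338353511218
```

Request:
drive_tool(
  moves=[
    [[26,21,0],7],
    [[53,42,0],14],
    [[80,63,0],21],
    [[107,85,0],28],
    [[134,106,0],35],
    [[160,127,0],42],
    [[187,148,0],49],
    [[214,170,0],56],
  ],
)

```text
time: 0.77
tool_pos: [401.2, -399.0, 225.7]
tcp_rot: [-180.0, -0.0, 74.4]
ft_force: [0.5, -0.5, 0.7]
finger_gap: 85.2
```

Request:
drive_tool(
  moves=[
    [[5,37,0],7],
    [[10,75,0],14],
    [[15,112,0],21],
    [[20,150,0],28],
    [[25,187,0],35],
    [[30,225,0],42],
    [[35,262,0],49],
    [[40,300,0],56],
  ],
)

```text
time: 1.43
tool_pos: [440.0, -98.6, 225.8]
tcp_rot: [-180.0, -0.0, 130.4]
ft_force: [0.3, 0.7, -0.2]
finger_gap: 85.3
```

Request:
drive_tool(
  moves=[
    [[0,37,0],7],
    [[0,75,0],14],
    [[0,112,0],21],
    [[0,150,0],28],
    [[0,187,0],31],
    [[0,225,0],31],
    [[0,262,0],31],
    [[0,300,0],31],
  ],
)

```text
time: 2.1
tool_pos: [439.7, 201.5, 225.8]
tcp_rot: [-180.0, -0.0, 161.1]
ft_force: [0.3, 0.3, 0.5]
finger_gap: 85.2
```

Request:
drive_tool(
  moves=[
    [[-3,20,-10],0],
    [[-8,50,-30],0],
    [[-8,50,-60],0],
    [[-8,50,-90],0],
    [[-8,50,-115],0],
    [[-8,50,-130],0],
    [[-8,50,-140],0],
    [[-8,50,-140],0],
  ],
)

```text
time: 2.77
tool_pos: [430.4, 248.8, 83.3]
tcp_rot: [-179.8, -0.2, 161.1]
ft_force: [-1.0, -0.7, 1.0]
finger_gap: 85.3
```

```bash
python3 - <<'E'
from h import *
from bench import r
for n in("scene","top"):
    s=r.snapshot(n);a=s["pixels"][:,:,::-1]
    c=a[240:420,210:390] if n=="scene" else a[220:320,180:300]
    cv2.imwrite(f"pics/{n}1.png",cv2.resize(c,None,fx=3.3 if n=="scene" else 5,fy=3.3 if n=="scene" else 5,interpolation=cv2.INTER_CUBIC))
print(r.sense()["tool_pos"],r.sense()["tcp_rot"])
E
```

```text
[432.54199803 249.67794034  86.49901057] [-1.79999477e+02 -4.63478252e-04  1.61087094e+02]
```

View pics/scene1.png

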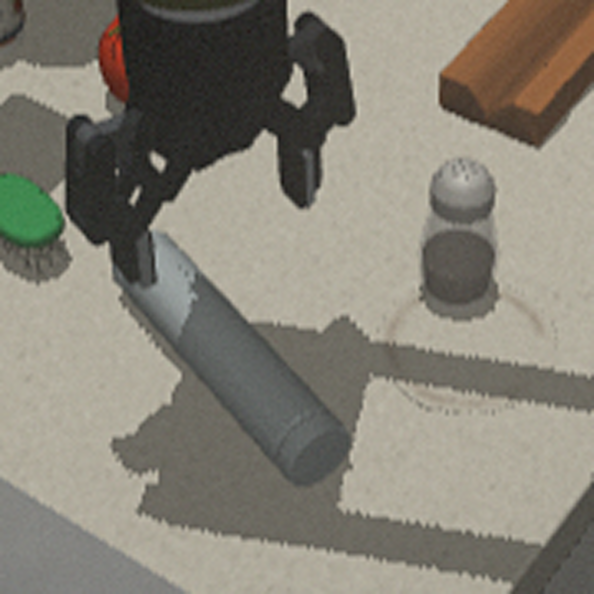

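View pics/top1.png

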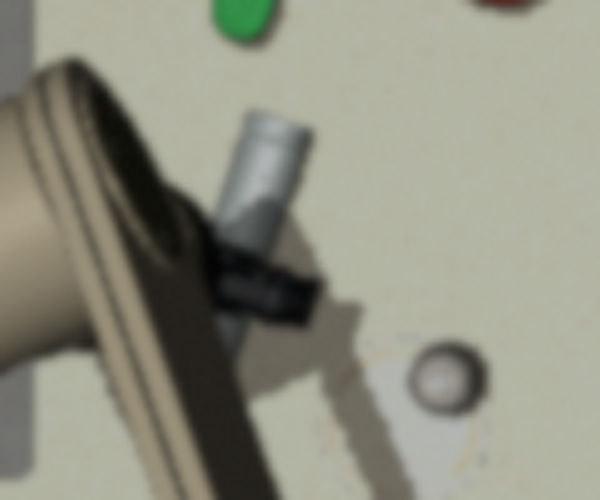

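In the scene crop the open fingers straddle the pin's mid-length at (135,260) and (300,190), and the shaker is well clear. I'm lowering the gripper.

Request:
drive_tool(
  moves=[
    [[0,0,-10],0],
    [[0,0,-22],0],
    [[0,0,-34],0],
    [[0,0,-44],0],
    [[0,0,-50],0],
    [[0,0,-54],0],
    [[0,0,-54],0],
    [[0,0,-54],0],
  ],
)

```text
time: 3.53
tool_pos: [432.3, 249.7, 31.9]
tcp_rot: [-180.0, -0.0, 161.1]
ft_force: [0.1, 1.1, -0.1]
finger_gap: 85.5
```

Request:
drive_tool(
  moves=[
    [[0,0,0],0],
    [[0,0,0],0],
    [[0,0,0],0],
    [[0,0,0],0],
    [[0,0,0],0],
    [[0,0,0],0],
    [[0,0,0],0],
    [[0,0,0],0],
  ],
  fingers=20,
  squeeze=60,
)

```text
time: 4.2
tool_pos: [432.4, 249.7, 32.1]
tcp_rot: [180.0, 0.0, 161.1]
ft_force: [0.2, 0.0, 0.1]
finger_gap: 20.3
```

```bash
python3 - <<'E'
from h import *
from bench import r
s=r.snapshot("scene");a=s["pixels"][:,:,::-1]
cv2.imwrite(f"pics/s2.png",cv2.resize(a[260:400,210:370],None,fx=4,fy=4,interpolation=cv2.INTER_CUBIC))
print(r.sense())
E
```

```text
{'time': 4.25, 'joint_pos': array([ 2.41197219e+01,  2.80840284e+00,  1.11585452e+02, -7.22318008e-04,
        6.56046815e+01, -4.69746469e+01]), 'qd': array([-0.10929109, -0.03146007, -0.00402711,  0.10728267,  0.02463232,
        0.03374233]), 'joint_efforts': array([-5.55463103e-04, -4.62023020e+01, -4.36086917e+01, -3.57929966e-04,
        6.58185836e-04,  3.71788838e-05]), 'tool_pos': array([432.36803038, 249.67923443,  32.09791496]), 'tcp_rot': array([1.79999482e+02, 1.51867419e-03, 1.61094667e+02]), 'ft_force': array([ 0.42580972, -0.39895476, -0.87764533]), 'wrist_torque': array([-0.02561497,  0.00966774, -0.03794103]), 'finger_gap': 19.870695096531012}
```

View pics/s2.png

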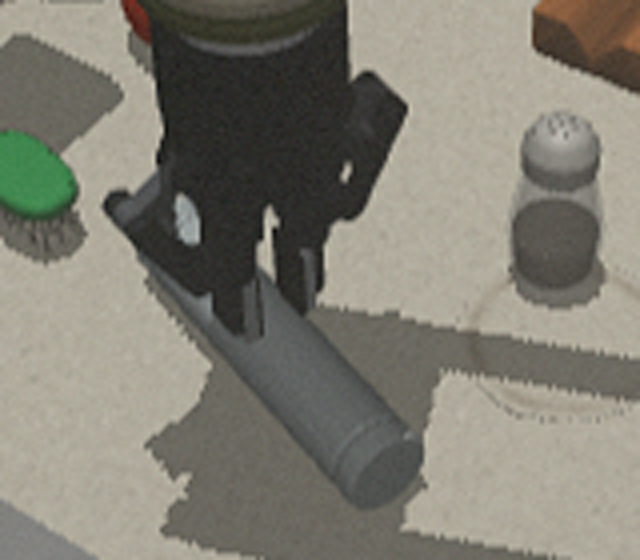

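The fingers closed to 20 mm without touching the pin, so the tips seem to be above it. I'll work out where they actually are.

```bash
python3 - <<'E'
from h import *
from bench import r
s=r.snapshot("scene");t=r.snapshot("top")
a=np.ascontiguousarray(s["pixels"][:,:,::-1]);b=t["pixels"][:,:,::-1]
tp=np.array([432.4,249.7,32.1]);yaw=np.radians(161.1);jy=np.array([np.sin(yaw),-np.cos(yaw),0]);jx=np.array([np.cos(yaw),np.sin(yaw),0])
k=5;A=cv2.resize(a[270:400,220:360],None,fx=k,fy=k,interpolation=cv2.INTER_CUBIC)[:600]
A=A.copy()
for z,col in((10,(0,0,255)),(32,(0,255,0)),(42,(255,0,0))):
    for sg in(-1,1):
        for w in(-11,11):
            p=tp+jy*sg*10+jx*w;p[2]=z
            q=(proj(s,[p])[0]-[220,270])*k
            cv2.circle(A,tuple(int(v) for v in q),4,col,-1)
h=cv2.convexHull(proj(s,place([432,250,np.radians(-18.8)],cyl())).astype(np.float32))[:,0]
cv2.polylines(A,[((h-[220,270])*k).astype(np.int32)],True,(0,255,255),1)
cv2.imwrite("pics/s3.png",A)
cv2.imwrite("pics/t3.png",cv2.resize(b[220:320,180:300],None,fx=5,fy=5,interpolation=cv2.INTER_CUBIC))
E
```

```text
(no output)
```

View pics/s3.png

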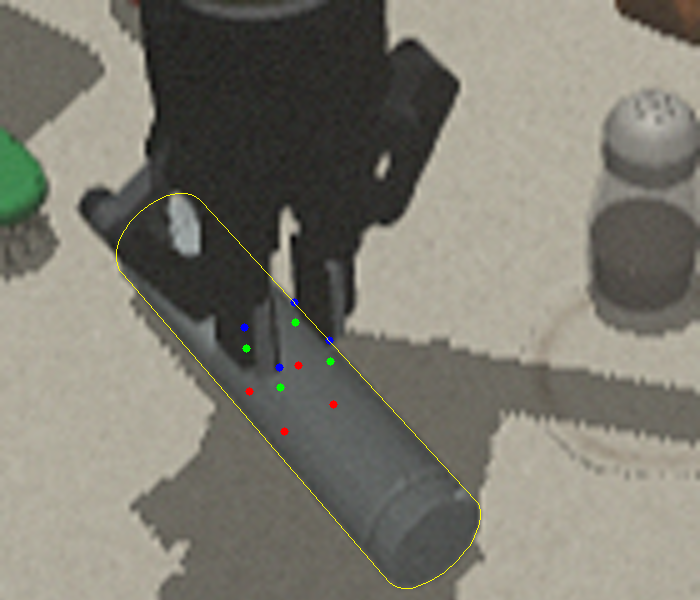

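View pics/t3.png

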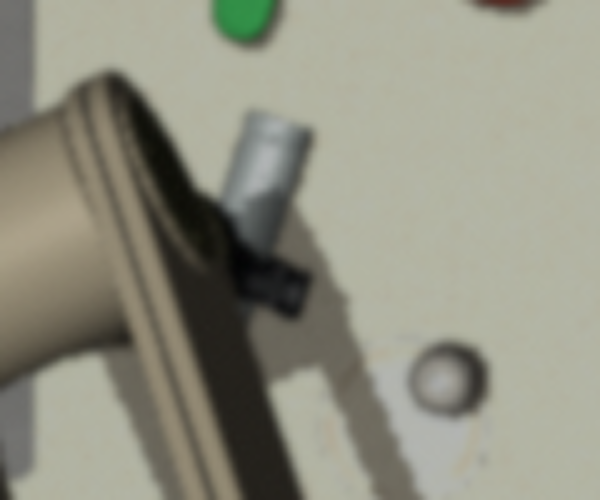

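```bash
python3 - <<'E'
from h import *
d=pickle.load(open("s0.pkl","rb"));S=d["scene"]
yaw=np.radians(161.1);jy=np.array([np.sin(yaw),-np.cos(yaw),0]);jx=np.array([np.cos(yaw),np.sin(yaw),0])
for nm,tp,hg in(("open z86.5",[432.5,249.7,0],43),("shut20 z32",[432.4,249.7,0],10)):
  for z in(10,30,45,55,65,75,85):
    row=[]
    for sg in(1,-1):
      for w in(-11,11):
        p=np.array(tp)+jy*sg*hg+jx*w;p[2]=z;row.append(np.round(proj(S,[p])[0],1))
    print(nm,z,*row)
E
```

```text
open z86.5 10 [253.4 357.1] [260.2 365.2] [295.3 334.7] [302.4 342.3]
open z86.5 30 [252.5 349.1] [259.4 357.3] [295.  326.9] [302.2 334.4]
open z86.5 45 [251.8 343.1] [258.8 351.3] [294.7 320.8] [302.  328.4]
open z86.5 55 [251.4 339. ] [258.3 347.1] [294.6 316.8] [301.8 324.3]
open z86.5 65 [250.9 334.8] [257.9 343. ] [294.4 312.6] [301.7 320.1]
open z86.5 75 [250.5 330.6] [257.5 338.8] [294.2 308.5] [301.5 316. ]
open z86.5 85 [250.  326.3] [257.  334.5] [294.  304.2] [301.4 311.7]
shut20 z32 10 [269.9 348.3] [276.8 356.3] [279.7 343.1] [286.7 350.9]
shut20 z32 30 [269.3 340.4] [276.3 348.3] [279.1 335.2] [286.2 343. ]
shut20 z32 45 [268.8 334.4] [275.8 342.3] [278.7 329.2] [285.8 337. ]
shut20 z32 55 [268.4 330.3] [275.5 338.2] [278.5 325.1] [285.6 332.9]
shut20 z32 65 [268.1 326.1] [275.2 334. ] [278.2 321. ] [285.4 328.7]
shut20 z32 75 [267.7 321.9] [274.9 329.8] [277.9 316.8] [285.1 324.5]
shut20 z32 85 [267.4 317.7] [274.6 325.5] [277.6 312.5] [284.9 320.3]
```

The projection puts the tips at about z = 43 with the gap at 20. That is some 30 mm higher than the stated tool length implies, and the pin is untouched. I'll open, go lower in steps while watching the force, and look again.

Request:
drive_tool(
  moves=[
    [[0,0,5],0],
    [[0,0,5],0],
    [[0,0,5],0],
    [[0,0,5],0],
    [[0,0,5],0],
    [[0,0,5],0],
    [[0,0,5],0],
    [[0,0,5],0],
  ],
  fingers=70,
)

```text
time: 5.02
tool_pos: [432.3, 249.6, 37.0]
tcp_rot: [-180.0, -0.0, 161.1]
ft_force: [0.6, 0.7, 0.2]
finger_gap: 69.9
```

Request:
drive_tool(
  moves=[
    [[0,0,-3],0],
    [[0,0,-6],0],
    [[0,0,-9],0],
    [[0,0,-12],0],
    [[0,0,-15],0],
    [[0,0,-18],0],
    [[0,0,-20],0],
    [[0,0,-20],0],
  ],
)

```text
time: 5.68
tool_pos: [431.9, 249.5, 16.4]
tcp_rot: [-180.0, -0.0, 161.1]
ft_force: [-0.5, 0.1, 0.2]
finger_gap: 70.3
```

```bash
python3 - <<'E'
from h import *
from bench import r
s=r.snapshot("scene");a=s["pixels"][:,:,::-1]
cv2.imwrite(f"pics/s4.png",cv2.resize(a[270:400,220:360],None,fx=5,fy=5,interpolation=cv2.INTER_CUBIC)[:600])
q=r.sense();print(q["tool_pos"],q["ft_force"],q["finger_gap"])
E
```

```text
[432.10475777 249.54623905  16.72544136] [-0.34059791 -0.38737892  0.0206777 ] 70.03515788449964
```

View pics/s4.png

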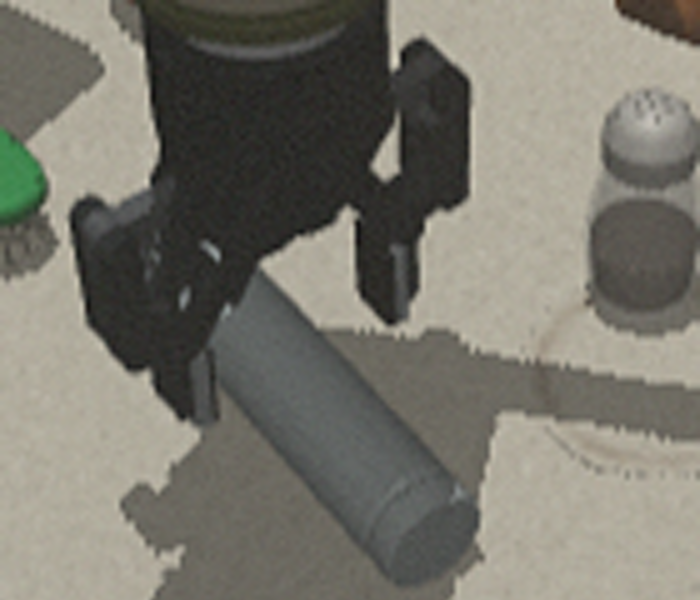

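Request:
drive_tool(
  moves=[
    [[0,0,-2],0],
    [[0,0,-4],0],
    [[0,0,-6],0],
    [[0,0,-8],0],
    [[0,0,-10],0],
    [[0,0,-12],0],
    [[0,0,-14],0],
    [[0,0,-14],0],
  ],
  fingers=55,
)

```text
time: 6.4
tool_pos: [432.0, 249.5, 2.6]
tcp_rot: [-180.0, -0.0, 161.1]
ft_force: [0.8, -0.8, 0.2]
finger_gap: 55.3
```

```bash
python3 - <<'E'
from h import *
from bench import r
s=r.snapshot("scene");a=s["pixels"][:,:,::-1]
cv2.imwrite(f"pics/s5.png",cv2.resize(a[270:400,220:360],None,fx=5,fy=5,interpolation=cv2.INTER_CUBIC)[:600])
q=r.sense();print(q["tool_pos"],q["ft_force"],q["finger_gap"])
E
```

```text
[432.11416132 249.55186244   2.75507235] [ 0.43405036 -0.35933297 -0.62070818] 54.686613317527616
```

View pics/s5.png

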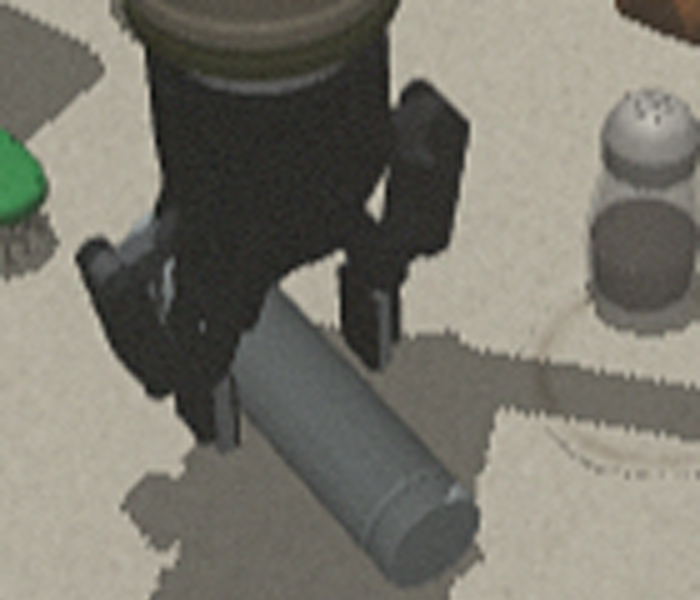

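The tips are now at about z = 14, straddling the pin. The offset is consistent at about 12 mm behind the reported TCP. I'm going 3 mm lower and closing.

Request:
drive_tool(
  moves=[
    [[0,0,-1],0],
    [[0,0,-2],0],
    [[0,0,-3],0],
    [[0,0,-3],0],
    [[0,0,-3],0],
    [[0,0,-3],0],
    [[0,0,-3],0],
    [[0,0,-3],0],
  ],
)

```text
time: 7.12
tool_pos: [432.4, 249.7, 0.2]
tcp_rot: [180.0, 0.0, 161.1]
ft_force: [-0.1, 0.0, -0.2]
finger_gap: 55.2
```

Request:
drive_tool(
  moves=[
    [[0,0,0],0],
    [[0,0,0],0],
    [[0,0,0],0],
    [[0,0,0],0],
    [[0,0,0],0],
    [[0,0,0],0],
    [[0,0,0],0],
    [[0,0,0],0],
  ],
  fingers=30,
  squeeze=60,
)

```text
time: 7.78
tool_pos: [432.6, 249.9, 0.5]
tcp_rot: [180.0, 0.0, 161.1]
ft_force: [-1.9, 0.2, 5.8]
finger_gap: 36.1
```

```bash
python3 - <<'E'
from h import *
from bench import r
s=r.snapshot("scene");a=s["pixels"][:,:,::-1]
cv2.imwrite(f"pics/s6.png",cv2.resize(a[270:400,220:360],None,fx=5,fy=5,interpolation=cv2.INTER_CUBIC)[:600])
q=r.sense();print(q["tool_pos"],q["ft_force"],q["finger_gap"])
E
```

```text
[432.58955651 249.89094301   0.51959832] [-1.82311918  0.54525801  5.42810913] 36.55164786115137
```

View pics/s6.png

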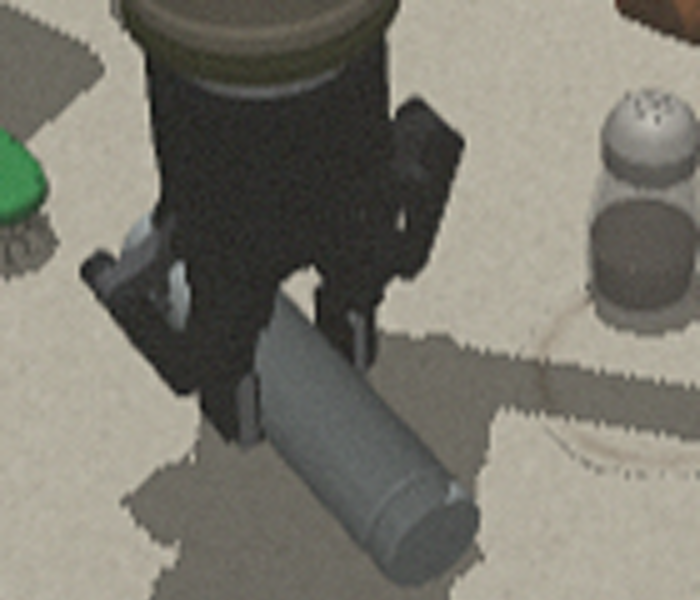

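The gap is 36 mm, under the 38 mm diameter, with an upward reaction. The pads are pinching above the axis, so I'm reopening and going deeper.

Request:
drive_tool(
  moves=[
    [[0,0,0],0],
    [[0,0,0],0],
    [[0,0,0],0],
    [[0,0,-1.5],0],
    [[0,0,-3],0],
    [[0,0,-4.5],0],
    [[0,0,-6],0],
    [[0,0,-6],0],
  ],
  fingers=52,
)

```text
time: 8.5
tool_pos: [432.1, 249.5, -6.4]
tcp_rot: [-180.0, -0.0, 161.1]
ft_force: [-0.2, 0.8, -0.8]
finger_gap: 52.1
```

Request:
drive_tool(
  moves=[
    [[0,0,0],0],
    [[0,0,0],0],
    [[0,0,0],0],
    [[0,0,0],0],
    [[0,0,0],0],
    [[0,0,0],0],
    [[0,0,0],0],
    [[0,0,0],0],
  ],
  fingers=30,
  squeeze=40,
)

```text
time: 9.17
tool_pos: [432.4, 249.7, -5.8]
tcp_rot: [180.0, 0.0, 161.1]
ft_force: [-1.3, 1.1, 2.0]
finger_gap: 36.6
```

```bash
python3 - <<'E'
from h import *
from bench import r
s=r.snapshot("scene");a=s["pixels"][:,:,::-1]
cv2.imwrite(f"pics/s7.png",cv2.resize(a[270:400,220:360],None,fx=5,fy=5,interpolation=cv2.INTER_CUBIC)[:600])
q=r.sense();print(q["tool_pos"],q["ft_force"],q["finger_gap"])
E
```

```text
[432.40687109 249.77568996  -5.81860516] [-1.1558268   0.74533152  1.56757588] 36.85642760517834
```

View pics/s7.png

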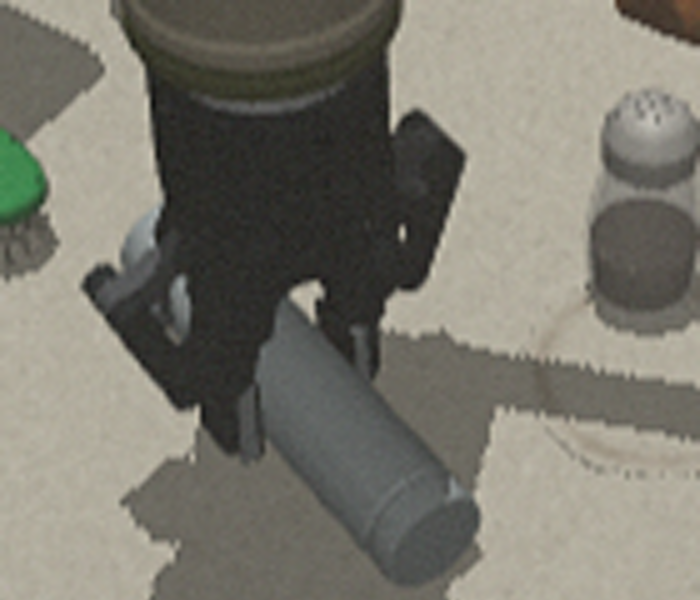

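```bash
python3 - <<'E'
from h import *
from bench import r
s=r.snapshot("scene");a=s["pixels"][:,:,::-1]
yaw=np.radians(161.1);jy=np.array([np.sin(yaw),-np.cos(yaw),0]);jx=np.array([np.cos(yaw),np.sin(yaw),0])
k=10;A=cv2.resize(a[325:380,250:320],None,fx=k,fy=k,interpolation=cv2.INTER_NEAREST).copy()
for z,col in((0,(0,0,255)),(5,(0,128,255)),(10,(0,255,0)),(15,(255,0,0))):
  for sg in(1,-1):
    L=[]
    for h,w in((19,-11),(19,11),(27,11)):
        p=np.array([432.4,249.8,0])+jy*sg*h+jx*w;p[2]=z
        L.append(((proj(s,[p])[0]+.5-[250,325])*k).astype(int))
    cv2.polylines(A,[np.array(L,np.int32)],False,col,1)
cv2.imwrite("pics/s8.png",A)
E
```

```text
(no output)
```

View pics/s8.png

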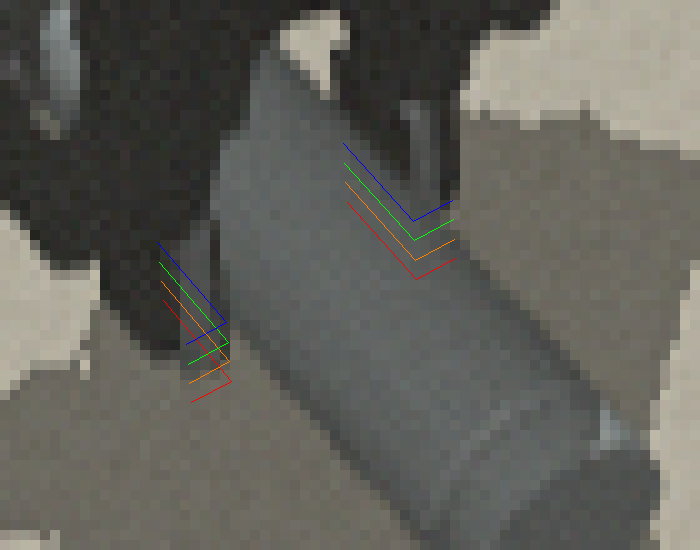

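The tips are at about z = 6, which is 13 mm below the axis and too deep for the cradle. I'm regripping 5 mm higher.

Request:
drive_tool(
  moves=[
    [[0,0,0],0],
    [[0,0,0],0],
    [[0,0,0],0],
    [[0,0,1.5],0],
    [[0,0,3],0],
    [[0,0,4.5],0],
    [[0,0,5],0],
    [[0,0,5],0],
  ],
  fingers=50,
)

```text
time: 9.93
tool_pos: [432.6, 249.8, -0.6]
tcp_rot: [180.0, 0.0, 161.1]
ft_force: [0.7, 0.7, 0.1]
finger_gap: 49.9
```

Request:
drive_tool(
  moves=[
    [[0,0,0],0],
    [[0,0,0],0],
    [[0,0,0],0],
    [[0,0,0],0],
    [[0,0,0],0],
    [[0,0,0],0],
    [[0,0,0],0],
    [[0,0,0],0],
  ],
  fingers=30,
  squeeze=50,
)

```text
time: 10.6
tool_pos: [432.5, 249.7, -0.5]
tcp_rot: [180.0, 0.0, 161.1]
ft_force: [-1.6, -0.6, 5.3]
finger_gap: 36.5
```

Request:
drive_tool(
  moves=[
    [[0,0,2],0],
    [[0,0,5],0],
    [[0,0,9],0],
    [[0,0,14],0],
    [[0,0,20],0],
    [[0,0,25],0],
    [[0,0,30],0],
    [[0,0,30],0],
  ],
)

```text
time: 11.27
tool_pos: [433.4, 250.1, 30.7]
tcp_rot: [179.9, 0.1, 161.1]
ft_force: [-0.3, 0.8, -5.9]
finger_gap: 36.5
```

```bash
python3 - <<'E'
from h import *
from bench import r
s=r.snapshot("scene");a=s["pixels"][:,:,::-1]
cv2.imwrite(f"pics/s9.png",cv2.resize(a[260:400,220:360],None,fx=4.2,fy=4.2,interpolation=cv2.INTER_CUBIC))
q=r.sense();print(q["tool_pos"],q["ft_force"],q["wrist_torque"],q["finger_gap"])
E
```

```text
[433.12546264 250.01600054  30.10794613] [ 0.18488739 -0.40785721 -5.4451479 ] [0.01064885 0.01931356 0.02387143] 35.95076852315796
```

View pics/s9.png

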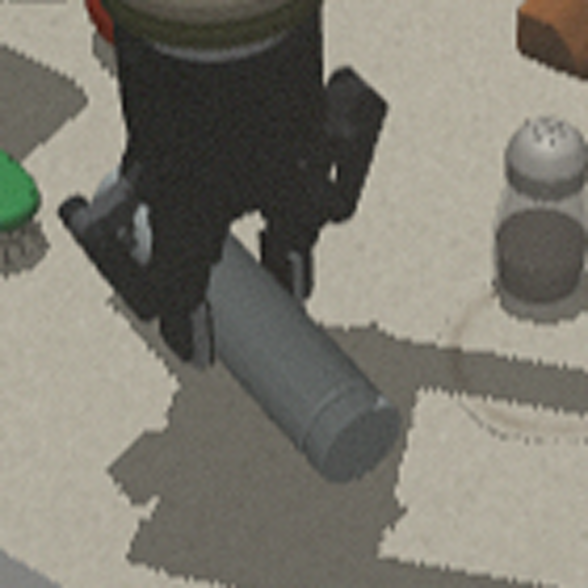

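Request:
drive_tool(
  moves=[
    [[0,0,8],0],
    [[0,0,20],0],
    [[0,0,34],0],
    [[0,0,48],0],
    [[0,0,62],0],
    [[0,0,74],0],
    [[0,0,82],0],
    [[0,0,86],0],
  ],
)

```text
time: 11.98
tool_pos: [433.2, 250.1, 117.1]
tcp_rot: [179.9, 0.1, 161.1]
ft_force: [-0.3, -0.6, -6.3]
finger_gap: 36.5
```

Request:
drive_tool(
  moves=[
    [[0,-6,0],-3],
    [[0,-18,0],-8],
    [[0,-34,0],-14],
    [[0,-54,0],-20],
    [[0,-76,0],-26],
    [[0,-98,0],-32],
    [[0,-120,0],-38],
    [[0,-142,0],-44],
  ],
)

```text
time: 12.65
tool_pos: [431.8, 106.7, 114.7]
tcp_rot: [-180.0, -0.0, 116.8]
ft_force: [0.6, -0.0, -5.8]
finger_gap: 36.2
```

Request:
drive_tool(
  moves=[
    [[0,-22,0],-6],
    [[-1,-44,0],-12],
    [[-2,-68,0],-18],
    [[-3,-92,0],-22],
    [[-4,-116,0],-24.7],
    [[-5,-138,0],-24.7],
    [[-5,-156,0],-24.7],
    [[-5,-170,0],-24.7],
  ],
)

```text
time: 13.32
tool_pos: [426.8, -63.8, 114.8]
tcp_rot: [-180.0, 0.0, 92.3]
ft_force: [0.7, 1.2, -5.8]
finger_gap: 36.2
```

Request:
drive_tool(
  moves=[
    [[0,-10,0],0],
    [[0,-18,0],0],
    [[0,-23,0],0],
    [[0,-26,0],0],
    [[0,-26,-10],0],
    [[0,-26,-20],0],
    [[0,-26,-27],0],
    [[0,-26,-30],0],
  ],
)

```text
time: 13.98
tool_pos: [425.9, -87.3, 82.7]
tcp_rot: [-179.8, -0.1, 92.4]
ft_force: [0.5, -0.0, -6.1]
finger_gap: 36.5
```

```bash
cat > look.py <<'E'
from h import *
from bench import r
import sys
n=sys.argv[1]
s=r.snapshot("scene");t=r.snapshot("top");pickle.dump({"scene":s,"top":t},open(n+".pkl","wb"))
cv2.imwrite(f"pics/{n}s.png",cv2.resize(s["pixels"][140:290,325:455,::-1],None,fx=4,fy=4,interpolation=cv2.INTER_CUBIC))
cv2.imwrite(f"pics/{n}t.png",cv2.resize(t["pixels"][220:320,290:430,::-1],None,fx=5,fy=5,interpolation=cv2.INTER_CUBIC))
q=r.sense();print(q["time"],q["tool_pos"],q["tcp_rot"],q["ft_force"],q["wrist_torque"],q["finger_gap"])
E
python3 look.py a
```

```text
14.0833 [426.28201008 -87.56550833  83.57967434] [-1.79848896e+02 -6.07968954e-02  9.24288129e+01] [-0.08264803  0.07787953 -6.75834152] [-0.04879782  0.01809641 -0.01130745] 36.78770237404174
```

View pics/as.png

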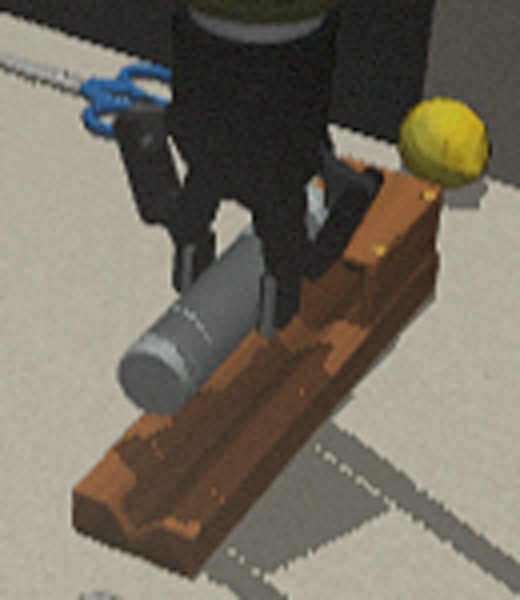

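View pics/at.png

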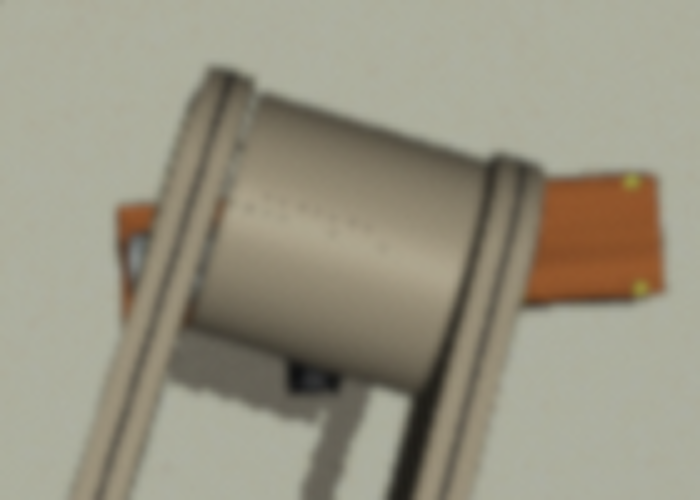

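```bash
cat > ov.py <<'E'
from h import *
import sys
n,x,y,yaw,z=sys.argv[1],*map(float,sys.argv[2:6])
s=pickle.load(open(n+".pkl","rb"))["scene"]
k=6;ox,oy=335,190
A=cv2.resize(s["pixels"][oy:oy+95,ox:ox+120,::-1],None,fx=k,fy=k,interpolation=cv2.INTER_CUBIC).copy()
P=(proj(s,place([x,y,np.radians(yaw)],cyl(z)))+.5-[ox,oy])*k
for i in(0,1): cv2.polylines(A,[P[i*60:i*60+60].astype(np.int32)],True,(0,255,255),1)
h=cv2.convexHull(P.astype(np.float32))[:,0];cv2.polylines(A,[h.astype(np.int32)],True,(0,255,0),1)
c=[423.2,8.6,np.radians(-87.63)]
B=(proj(s,place(c,[[0,-35,28],[0,-16,28],[0,0,12],[0,16,28],[0,35,28],[200,35,28],[200,16,28],[0,16,28],[0,0,12],[200,0,12]]))+.5-[ox,oy])*k
cv2.polylines(A,[B.astype(np.int32)],False,(255,0,0),1)
cv2.imwrite(f"pics/{n}o.png",A)
E
python3 ov.py a 426.3 -87.6 -87.6 103.4
```

```text
(no output)
```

View pics/ao.png

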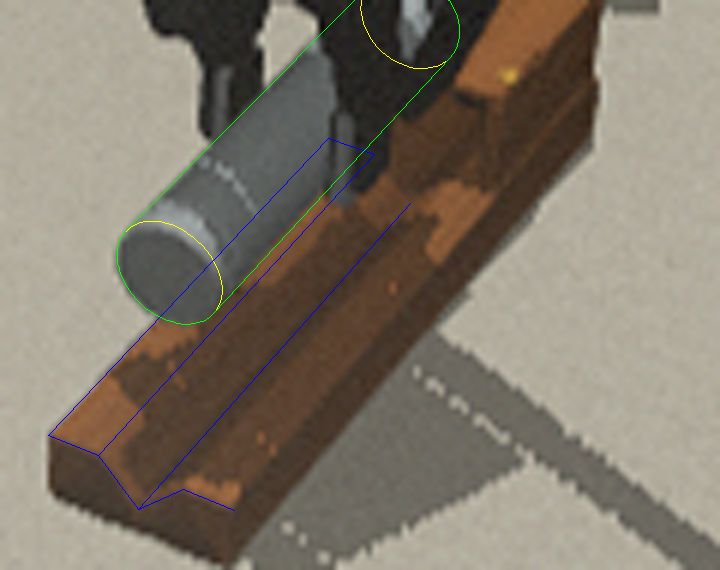

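The model overlay matches the pin in the gripper, with its near end at (168,270) in the crop. The V-groove lines match the wood. I'm lowering it.

Request:
drive_tool(
  moves=[
    [[0,0,-8],0],
    [[0,0,-18],0],
    [[0,0,-29],0],
    [[0,0,-40],0],
    [[0,0,-49],0],
    [[0,0,-55],0],
    [[0,0,-59],0],
    [[0,0,-60],0],
  ],
)

```text
time: 14.75
tool_pos: [426.7, -88.1, 24.0]
tcp_rot: [-179.9, -0.0, 92.4]
ft_force: [0.1, 0.1, -6.4]
finger_gap: 36.4
```

```bash
python3 look.py b;python3 ov.py b 427.3 -88 -87.6 45
```

```text
14.85 [427.40053534 -88.35688638  25.03054193] [-1.79990863e+02 -4.01774907e-03  9.23898912e+01] [-0.01028328  0.33233103 -5.41746836] [-0.01377225 -0.01414075 -0.00619692] 36.37923138810413
```

View pics/bo.png

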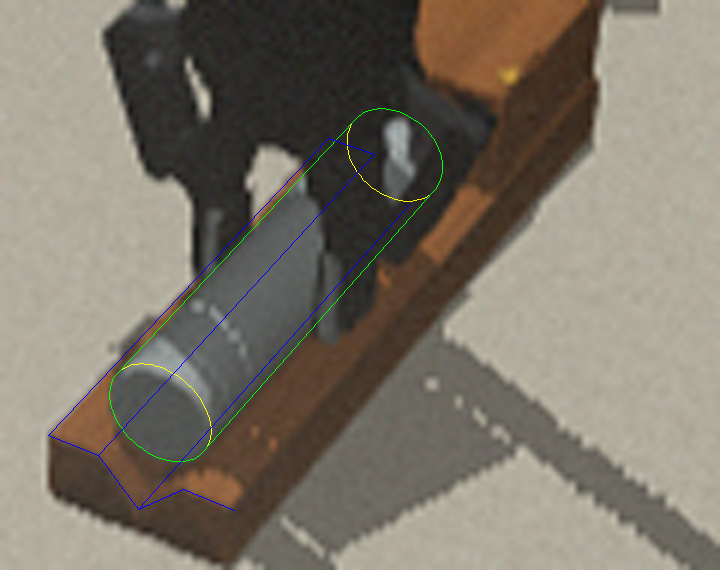

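Request:
drive_tool(
  moves=[
    [[0,0,-1],0],
    [[0,0,-2],0],
    [[0,0,-3],0],
    [[0,0,-4],0],
    [[0,0,-4.5],0],
    [[0,0,-4.5],0],
    [[0,0,-4.5],0],
    [[0,0,-4.5],0],
  ],
)

```text
time: 15.52
tool_pos: [427.8, -88.5, 21.8]
tcp_rot: [180.0, 0.0, 92.4]
ft_force: [-5.5, 2.0, 7.1]
finger_gap: 36.4
```

Request:
drive_tool(
  moves=[
    [[0,0,-0.2],0],
    [[0,0,-0.4],0],
    [[0,0,-0.6],0],
    [[0,0,-0.8],0],
    [[0,0,-1],0],
    [[0,0,-1],0],
    [[0,0,-1],0],
    [[0,0,-1],0],
  ],
)

```text
time: 16.18
tool_pos: [427.9, -88.5, 21.8]
tcp_rot: [180.0, 0.0, 92.4]
ft_force: [-11.3, 3.2, 20.6]
finger_gap: 36.2
```

There is a sideways force of -11 N in x at 2 mm above the seat, so the pin is riding the groove's +x wall. I'm easing up and shifting -x.

Request:
drive_tool(
  moves=[
    [[0,0,1],0],
    [[0,0,2],0],
    [[-0.5,0,2],0],
    [[-1,0,2],0],
    [[-1.5,0,2],0],
    [[-2,0,2],0],
    [[-2,0,2],0],
    [[-2,0,2],0],
  ],
)

```text
time: 16.85
tool_pos: [425.8, -88.5, 21.9]
tcp_rot: [179.9, 0.0, 92.4]
ft_force: [3.2, -0.7, -2.4]
finger_gap: 36.3
```

Request:
drive_tool(
  moves=[
    [[0,0,-0.4],0],
    [[0,0,-0.8],0],
    [[0,0,-1.2],0],
    [[0,0,-1.6],0],
    [[0,0,-1.6],0],
    [[0,0,-1.6],0],
    [[0,0,-1.6],0],
    [[0,0,-1.6],0],
  ],
)

```text
time: 17.52
tool_pos: [426.0, -88.5, 21.8]
tcp_rot: [180.0, 0.0, 92.4]
ft_force: [-7.0, 3.5, 17.9]
finger_gap: 36.5
```

```bash
python3 look.py c;python3 ov.py c 426.7 -88.3 -87.6 39;python3 - <<'E'
from h import *
s=pickle.load(open("c.pkl","rb"))["scene"]
cv2.imwrite("pics/cz.png",cv2.resize(s["pixels"][200:280,345:425,::-1],None,fx=7,fy=7,interpolation=cv2.INTER_CUBIC))
E
```

```text
17.6167 [425.92862282 -88.50186952  21.76096865] [1.79979624e+02 1.28013146e-02 9.23995841e+01] [-6.6676121   2.63604042 19.15711584] [ 0.47275755  1.36030609 -0.02482353] 36.846580238119124
```

View pics/co.png

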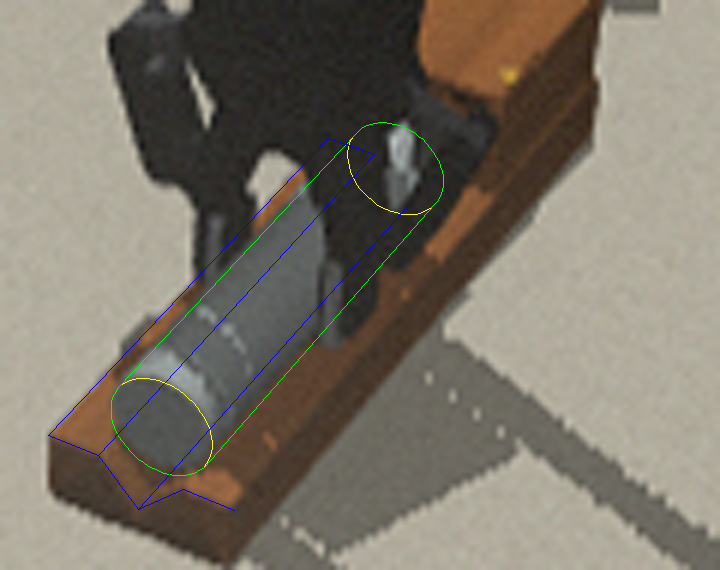

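View pics/cz.png

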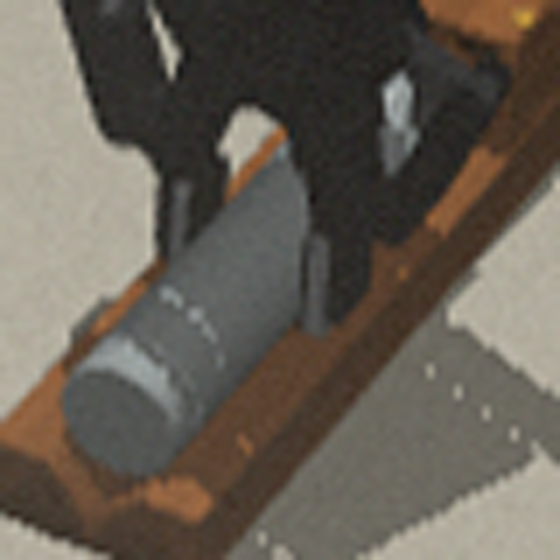

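Request:
drive_tool(
  moves=[
    [[0,0,1],0],
    [[0,0,2.5],0],
    [[0.5,0,2.5],0],
    [[1,0,2.5],0],
    [[1,0,2.5],0],
    [[1,0,2.5],0],
    [[1,0,2.5],0],
    [[1,0,2.5],0],
  ],
)

```text
time: 18.28
tool_pos: [426.2, -88.3, 22.1]
tcp_rot: [-180.0, -0.0, 92.4]
ft_force: [-0.4, -0.2, -6.0]
finger_gap: 36.2
```

Request:
drive_tool(
  moves=[
    [[0,0,-0.3],0],
    [[0,0,-0.6],0],
    [[0,0,-0.9],0],
    [[0,0,-1.2],0],
    [[0,0,-1.2],0],
    [[0,0,-1.2],0],
    [[0,0,-1.2],0],
    [[0,0,-1.2],0],
  ],
)

```text
time: 18.95
tool_pos: [426.4, -88.3, 21.8]
tcp_rot: [-180.0, -0.0, 92.4]
ft_force: [-5.2, 1.8, 5.2]
finger_gap: 36.5
```

The contact height is about 21.9 for every x I tried, and the moment shows the load is centred. The pin sits in the groove. I'm easing the load to about the pin's weight and opening gently.

Request:
drive_tool(
  moves=[
    [[0,0,0.4],0],
    [[0,0,0.4],0],
    [[0,0,0.4],0],
    [[0,0,0.4],0],
    [[0,0,0.4],0],
    [[0,0,0.4],0],
    [[0,0,0.4],0],
    [[0,0,0.4],0],
  ],
  squeeze=20,
)

```text
time: 19.62
tool_pos: [426.4, -88.3, 21.8]
tcp_rot: [-180.0, -0.0, 92.4]
ft_force: [-4.4, 1.0, 4.0]
finger_gap: 36.7
```

Request:
drive_tool(
  moves=[
    [[0,0,0],0],
    [[0,0,0],0],
    [[0,0,0],0],
    [[0,0,0],0],
    [[0,0,0],0],
    [[0,0,0],0],
    [[0,0,0],0],
    [[0,0,0],0],
  ],
  fingers=44,
)

```text
time: 20.28
tool_pos: [426.4, -88.3, 21.7]
tcp_rot: [180.0, 0.0, 92.4]
ft_force: [-0.6, 0.2, 0.6]
finger_gap: 43.8
```

```bash
python3 look.py d;python3 ov.py d 426.7 -88.3 -87.6 39;python3 - <<'E'
from h import *
for n in "cd":
  s=pickle.load(open(f"{n}.pkl","rb"))["scene"]
  cv2.imwrite(f"pics/{n}y.png",cv2.resize(s["pixels"][235:280,345:405,::-1],None,fx=10,fy=10,interpolation=cv2.INTER_NEAREST))
E
```

```text
20.3833 [426.41693335 -88.33557795  21.6999835 ] [1.79992236e+02 1.52841987e-03 9.23918328e+01] [-0.00349936  0.42079484  0.88213245] [-0.04461381 -0.02708458  0.02358615] 43.81419335580001
```

View pics/do.png

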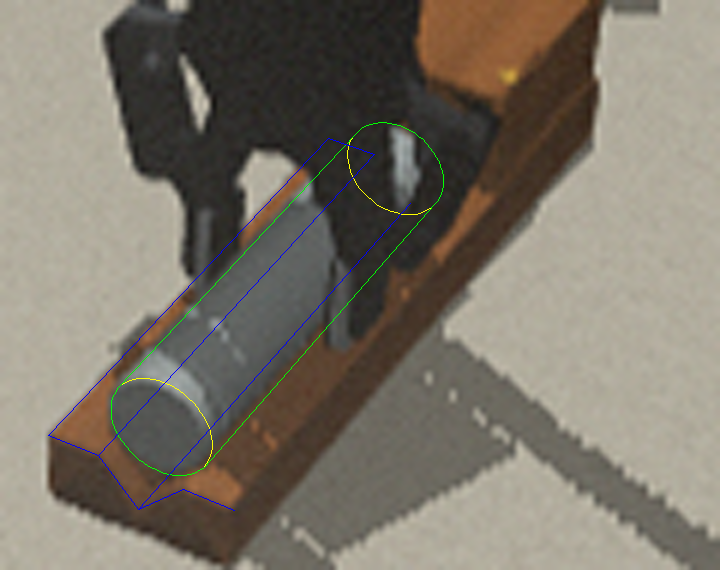

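View pics/cy.png

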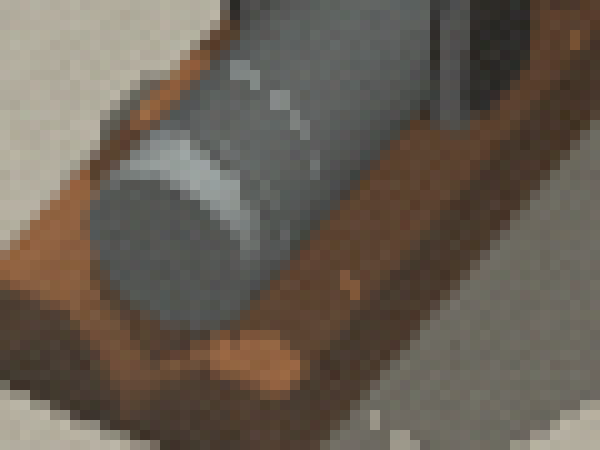

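View pics/dy.png

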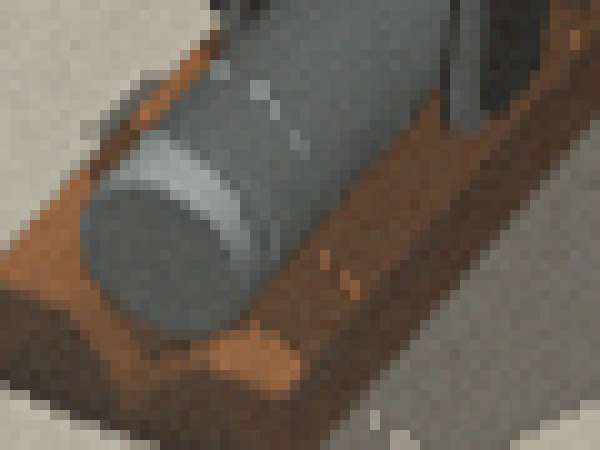

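The pin stayed put on release: its end disc is at about (364,258) and shifted less than a pixel. Forces are zero and it is seated in the groove. I'm opening wider, rising, moving in front of the near end and closing the fingers.

Request:
drive_tool(
  moves=[
    [[0,0,0],0],
    [[0,0,0],0],
    [[0,0,6],0],
    [[0,0,16],0],
    [[0,0,30],0],
    [[0,0,46],0],
    [[0,0,60],0],
    [[0,0,66],0],
  ],
  fingers=65,
)

```text
time: 21.05
tool_pos: [427.9, -88.8, 90.9]
tcp_rot: [179.8, 0.1, 92.4]
ft_force: [0.9, 0.5, -0.1]
finger_gap: 65.0
```

Request:
drive_tool(
  moves=[
    [[0,8,0],0],
    [[-1,24,0],0],
    [[-2,46,0],0],
    [[-3,70,0],0],
    [[-4,92,0],0],
    [[-4,106,0],0],
    [[-4,114,0],0],
    [[-4,116,0],0],
  ],
  fingers=0,
)

```text
time: 21.72
tool_pos: [421.8, 29.1, 87.1]
tcp_rot: [-179.9, -0.0, 92.5]
ft_force: [1.2, 0.5, 0.4]
finger_gap: -0.0
```

Request:
drive_tool(
  moves=[
    [[0,0,-8],0],
    [[0,0,-18],0],
    [[0,0,-29],0],
    [[0,0,-40],0],
    [[0,0,-50],0],
    [[0,0,-58],0],
    [[0,0,-63],0],
    [[0,0,-63],0],
  ],
)

```text
time: 22.38
tool_pos: [421.2, 27.6, 23.1]
tcp_rot: [-179.8, -0.0, 92.4]
ft_force: [-0.0, 0.2, -0.5]
finger_gap: 0.0
```

```bash
python3 look.py e;python3 ov.py e 426.7 -88.3 -87.6 39;python3 - <<'E'
from h import *
s=pickle.load(open(f"e.pkl","rb"))["top"]
yaw=np.radians(92.4)
S=pickle.load(open(f"e.pkl","rb"))["scene"]
for z in(30,35,40):print(z,[(np.round(proj(S,[[422.4+sx,27.7+11*sy,z]])[0]-[325,140],1)*4) for sx,sy in((-8,1),(8,1),(-8,-1),(8,-1))])
E
```

```text
22.4833 [422.36182921  27.6168032   24.62846633] [-1.79979504e+02 -2.70407560e-03  9.23881733e+01] [ 0.8468485   0.15847512 -0.20865413] [4.45544700e-02 4.46056416e-02 8.33879068e-05] -0.2669312152674386
30 [array([114. , 550.4]), array([ 86., 538.]), array([138.4, 525.6]), array([110.4, 513.2])]
35 [array([114. , 542.8]), array([ 86., 530.]), array([138.8, 518. ]), array([110.8, 505.6])]
40 [array([114.4, 534.8]), array([ 86.4, 522.4]), array([139.2, 510. ]), array([111.2, 497.6])]
```

View pics/es.png

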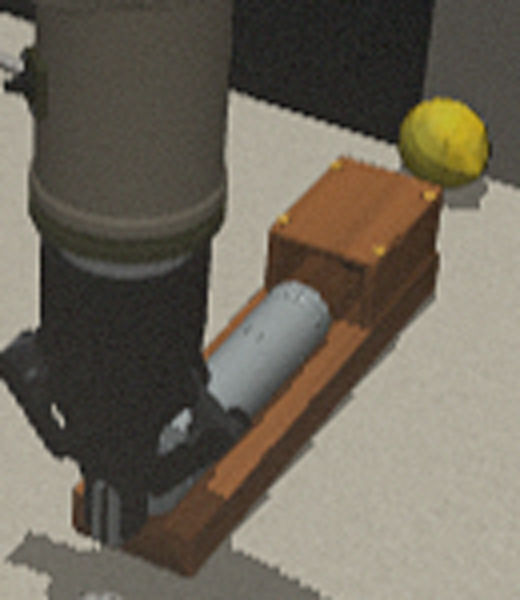

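View pics/et.png

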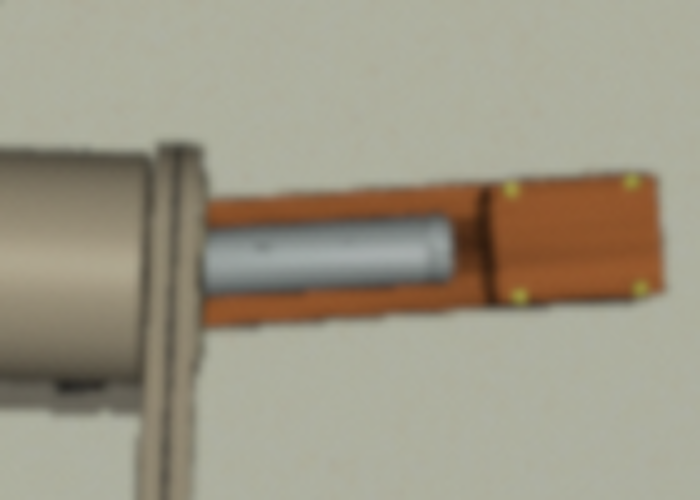

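The closed fingers stand in front of the near end, with tips at about z = 34. The pin's far end is about 18 mm short of the hood. I'm starting the push.

Request:
drive_tool(
  moves=[
    [[0,-2,0],0],
    [[0,-4,0],0],
    [[0,-6,0],0],
    [[0,-8,0],0],
    [[0,-10,0],0],
    [[0,-12,0],0],
    [[0.5,-13,0],0],
    [[0.5,-14,0],0],
  ],
)

```text
time: 23.15
tool_pos: [423.0, 13.5, 24.7]
tcp_rot: [180.0, 0.0, 92.4]
ft_force: [-0.6, 0.3, 0.2]
finger_gap: -0.2
```

Request:
drive_tool(
  moves=[
    [[0,-1,0],0],
    [[0,-2,0],0],
    [[0,-3,0],0],
    [[0,-4,0],0],
    [[0,-5,0],0],
    [[0,-6,0],0],
    [[0,-7,0],0],
    [[0.3,-8,0],0],
  ],
)

```text
time: 23.82
tool_pos: [423.0, 6.4, 24.7]
tcp_rot: [-180.0, -0.1, 92.4]
ft_force: [-1.7, 7.3, 2.1]
finger_gap: 0.3
```

Request:
drive_tool(
  moves=[
    [[0,-1,0],0],
    [[0,-2,0],0],
    [[0,-3,0],0],
    [[0,-4,0],0],
    [[0,-5,0],0],
    [[0,-6,0],0],
    [[0,-7,0],0],
    [[0.3,-8,0],0],
  ],
)

```text
time: 24.48
tool_pos: [423.3, -1.6, 24.7]
tcp_rot: [-180.0, -0.1, 92.4]
ft_force: [-2.8, 6.6, 2.1]
finger_gap: -0.0
```

Contact came at y≈7.5, with steady sliding at about 7 N. I'm continuing at 12 mm/s through the free stretch.

Request:
drive_tool(
  moves=[
    [[0,-1,0],0],
    [[0,-2,0],0],
    [[0.1,-3,0],0],
    [[0.1,-4,0],0],
    [[0.2,-5,0],0],
    [[0.2,-6,0],0],
    [[0.3,-7,0],0],
    [[0.3,-8,0],0],
  ],
)

```text
time: 25.15
tool_pos: [423.6, -9.5, 24.7]
tcp_rot: [-180.0, -0.1, 92.4]
ft_force: [-0.9, 6.6, 1.6]
finger_gap: -0.2
```

Request:
drive_tool(
  moves=[
    [[0,-1,0],0],
    [[0,-2,0],0],
    [[0.1,-3,0],0],
    [[0.1,-4,0],0],
    [[0.2,-5,0],0],
    [[0.2,-6,0],0],
    [[0.3,-7,0],0],
    [[0.3,-8,0],0],
  ],
)

```text
time: 25.82
tool_pos: [424.0, -17.5, 24.7]
tcp_rot: [-180.0, -0.1, 92.4]
ft_force: [0.4, 5.7, 1.1]
finger_gap: 0.0
```

Request:
drive_tool(
  moves=[
    [[0,-1,0],0],
    [[0,-2,0],0],
    [[0.1,-3,0],0],
    [[0.1,-4,0],0],
    [[0.2,-5,0],0],
    [[0.2,-6,0],0],
    [[0.3,-7,0],0],
    [[0.3,-8,0],0],
  ],
)

```text
time: 26.48
tool_pos: [424.3, -25.5, 24.7]
tcp_rot: [-180.0, -0.1, 92.4]
ft_force: [-0.0, 5.5, 0.5]
finger_gap: -0.3
```

```bash
python3 look.py f
```

```text
26.5833 [424.32292575 -25.72804713  24.67723313] [-1.79995516e+02 -6.87491236e-02  9.23979364e+01] [-0.73437783  5.04199171  0.55939854] [ 0.75733092  0.04123963 -0.02665193] -0.3122135924163465
```

View pics/fs.png

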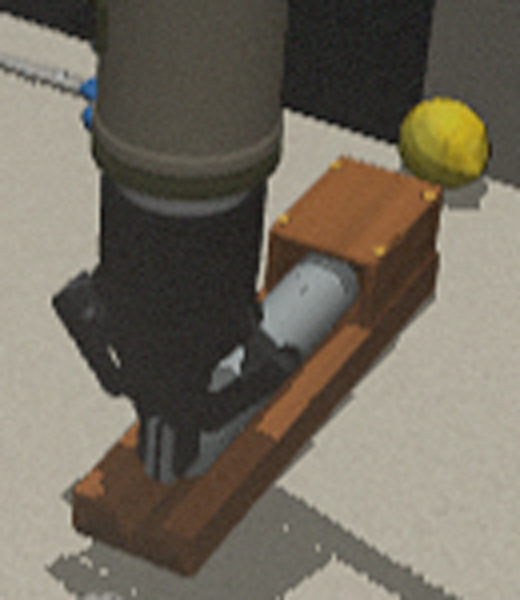

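The pin has entered the hood, with sliding friction at about 5.5 N. From here I go slowly.

Request:
drive_tool(
  moves=[
    [[0,-0.5,0],0],
    [[0,-1,0],0],
    [[0,-1.5,0],0],
    [[0.1,-2,0],0],
    [[0.1,-2.5,0],0],
    [[0.1,-3,0],0],
    [[0.2,-3.5,0],0],
    [[0.2,-4,0],0],
  ],
)

```text
time: 27.25
tool_pos: [424.5, -29.5, 24.7]
tcp_rot: [-180.0, -0.1, 92.4]
ft_force: [-0.3, 4.8, 1.2]
finger_gap: 0.1
```

Request:
drive_tool(
  moves=[
    [[0,-0.3,0],0],
    [[0,-0.6,0],0],
    [[0,-0.9,0],0],
    [[0.1,-1.2,0],0],
    [[0.1,-1.5,0],0],
    [[0.1,-1.8,0],0],
    [[0.1,-2.1,0],0],
    [[0.1,-2.4,0],0],
  ],
)

```text
time: 27.92
tool_pos: [424.6, -31.9, 24.7]
tcp_rot: [-180.0, -0.1, 92.4]
ft_force: [-0.8, 5.7, 1.3]
finger_gap: 0.3
```

Request:
drive_tool(
  moves=[
    [[0,-0.3,0],0],
    [[0,-0.6,0],0],
    [[0,-0.9,0],0],
    [[0.1,-1.2,0],0],
    [[0.1,-1.5,0],0],
    [[0.1,-1.8,0],0],
    [[0.1,-2.1,0],0],
    [[0.1,-2.4,0],0],
  ],
)

```text
time: 28.58
tool_pos: [424.6, -34.3, 24.6]
tcp_rot: [-180.0, -0.1, 92.4]
ft_force: [0.7, 6.1, 1.1]
finger_gap: 0.1
```

Request:
drive_tool(
  moves=[
    [[0,-0.3,0],0],
    [[0,-0.6,0],0],
    [[0,-0.9,0],0],
    [[0.1,-1.2,0],0],
    [[0.1,-1.5,0],0],
    [[0.1,-1.8,0],0],
    [[0.1,-2.1,0],0],
    [[0.1,-2.4,0],0],
  ],
)

```text
time: 29.25
tool_pos: [424.8, -36.7, 24.7]
tcp_rot: [-180.0, -0.1, 92.4]
ft_force: [-0.1, 5.4, 1.3]
finger_gap: -0.0
```

Request:
drive_tool(
  moves=[
    [[0,-0.3,0],0],
    [[0,-0.6,0],0],
    [[0,-0.9,0],0],
    [[0.1,-1.2,0],0],
    [[0.1,-1.5,0],0],
    [[0.1,-1.8,0],0],
    [[0.1,-2.1,0],0],
    [[0.1,-2.4,0],0],
  ],
)

```text
time: 29.92
tool_pos: [424.9, -39.1, 24.7]
tcp_rot: [-180.0, -0.1, 92.4]
ft_force: [0.8, 6.6, 1.6]
finger_gap: -0.3
```

Request:
drive_tool(
  moves=[
    [[0,-0.2,0],0],
    [[0,-0.4,0],0],
    [[0,-0.6,0],0],
    [[0.1,-0.8,0],0],
    [[0.1,-1,0],0],
    [[0.1,-1.2,0],0],
    [[0.1,-1.4,0],0],
    [[0.1,-1.6,0],0],
  ],
)

```text
time: 30.58
tool_pos: [425.0, -40.6, 24.7]
tcp_rot: [-180.0, -0.1, 92.4]
ft_force: [-0.6, 7.5, 1.5]
finger_gap: 0.2
```

Request:
drive_tool(
  moves=[
    [[0,-0.2,0],0],
    [[0,-0.4,0],0],
    [[0,-0.6,0],0],
    [[0,-0.8,0],0],
    [[0,-0.9,0],0],
    [[0,-1,0],0],
    [[0,-1.1,0],0],
    [[0,-1.2,0],0],
  ],
)

```text
time: 31.25
tool_pos: [425.0, -41.9, 24.7]
tcp_rot: [-180.0, -0.1, 92.4]
ft_force: [-0.5, 5.8, 2.3]
finger_gap: 0.3
```

The force is back at 5.8 N, so that rise was noise. I'm continuing.

Request:
drive_tool(
  moves=[
    [[0,-0.3,0],0],
    [[0,-0.6,0],0],
    [[0,-0.9,0],0],
    [[0.1,-1.2,0],0],
    [[0.1,-1.5,0],0],
    [[0.1,-1.8,0],0],
    [[0.1,-2.0,0],0],
    [[0.1,-2.2,0],0],
  ],
)

```text
time: 31.92
tool_pos: [425.1, -44.1, 24.7]
tcp_rot: [-180.0, -0.1, 92.4]
ft_force: [0.5, 7.7, 1.9]
finger_gap: -0.1
```

Request:
drive_tool(
  moves=[
    [[0,-0.2,0],0],
    [[0,-0.4,0],0],
    [[0,-0.6,0],0],
    [[0,-0.8,0],0],
    [[0,-1.0,0],0],
    [[0,-1.2,0],0],
    [[0,-1.4,0],0],
    [[0,-1.6,0],0],
  ],
)

```text
time: 32.58
tool_pos: [425.1, -45.7, 24.7]
tcp_rot: [-180.0, -0.1, 92.4]
ft_force: [0.5, 5.9, 1.1]
finger_gap: 0.3
```

Request:
drive_tool(
  moves=[
    [[0,-0.3,0],0],
    [[0,-0.6,0],0],
    [[0,-0.9,0],0],
    [[0.1,-1.2,0],0],
    [[0.1,-1.5,0],0],
    [[0.1,-1.8,0],0],
    [[0.1,-2.0,0],0],
    [[0.1,-2.2,0],0],
  ],
)

```text
time: 33.25
tool_pos: [425.2, -47.9, 24.7]
tcp_rot: [-180.0, -0.1, 92.4]
ft_force: [0.2, 5.6, 0.5]
finger_gap: -0.2
```

Request:
drive_tool(
  moves=[
    [[0,-0.3,0],0],
    [[0,-0.6,0],0],
    [[0,-0.9,0],0],
    [[0.1,-1.2,0],0],
    [[0.1,-1.5,0],0],
    [[0.1,-1.8,0],0],
    [[0.1,-2.0,0],0],
    [[0.1,-2.2,0],0],
  ],
)

```text
time: 33.92
tool_pos: [425.3, -50.1, 24.7]
tcp_rot: [-180.0, -0.1, 92.4]
ft_force: [0.3, 6.0, 1.9]
finger_gap: -0.4
```

Request:
drive_tool(
  moves=[
    [[0,-0.3,0],0],
    [[0,-0.6,0],0],
    [[0,-0.9,0],0],
    [[0.1,-1.2,0],0],
    [[0.1,-1.5,0],0],
    [[0.1,-1.8,0],0],
    [[0.1,-2.0,0],0],
    [[0.1,-2.2,0],0],
  ],
)

```text
time: 34.58
tool_pos: [425.4, -52.3, 24.7]
tcp_rot: [-180.0, -0.1, 92.4]
ft_force: [-0.2, 5.6, 1.8]
finger_gap: 0.3
```

Request:
drive_tool(
  moves=[
    [[0,-0.3,0],0],
    [[0,-0.6,0],0],
    [[0,-0.9,0],0],
    [[0.1,-1.2,0],0],
    [[0.1,-1.5,0],0],
    [[0.1,-1.8,0],0],
    [[0.1,-2.0,0],0],
    [[0.1,-2.2,0],0],
  ],
)

```text
time: 35.25
tool_pos: [425.5, -54.5, 24.7]
tcp_rot: [-180.0, -0.1, 92.4]
ft_force: [0.0, 6.4, 1.6]
finger_gap: -0.1
```

Request:
drive_tool(
  moves=[
    [[0,-0.3,0],0],
    [[0,-0.6,0],0],
    [[0,-0.9,0],0],
    [[0.1,-1.2,0],0],
    [[0.1,-1.5,0],0],
    [[0.1,-1.8,0],0],
    [[0.1,-2.0,0],0],
    [[0.1,-2.2,0],0],
  ],
)

```text
time: 35.92
tool_pos: [425.6, -56.3, 24.7]
tcp_rot: [-180.0, -0.1, 92.4]
ft_force: [0.5, 8.6, 2.2]
finger_gap: -0.2
```

8.6 N, and the tool is lagging slightly. It may be the stop, so I'm confirming with a small step.

Request:
drive_tool(
  moves=[
    [[0,-0.2,0],0],
    [[0,-0.4,0],0],
    [[0,-0.6,0],0],
    [[0,-0.8,0],0],
    [[0,-0.8,0],0],
    [[0,-0.8,0],0],
    [[0,-0.8,0],0],
    [[0,-0.8,0],0],
  ],
)

```text
time: 36.58
tool_pos: [425.6, -57.0, 24.7]
tcp_rot: [-180.0, -0.1, 92.4]
ft_force: [-0.0, 9.6, 2.0]
finger_gap: 0.0
```

```bash
python3 look.py g; python3 look.py g; python3 look.py g
```

```text
36.6833 [425.64663533 -56.97020132  24.6981813 ] [-1.79998701e+02 -1.36841741e-01  9.24030342e+01] [-0.02495554  7.51528188  2.02405447] [ 1.38984613 -0.00820866  0.002687  ] 0.11420192300259827
36.7833 [425.64875157 -56.9522162   24.68907125] [-1.79999538e+02 -1.39255476e-01  9.24016709e+01] [0.04107282 8.76803282 2.11870268] [ 1.46712929 -0.04298243 -0.03179532] -0.2197330741253056
36.8833 [425.66520758 -56.96559886  24.70012698] [ 1.79999034e+02 -1.38871666e-01  9.24009513e+01] [0.38174767 9.12895491 2.00570947] [ 1.39313181 -0.01545069 -0.04198446] -0.21441667139677392
```

Request:
drive_tool(
  moves=[
    [[0,-0.2,0],0],
    [[0,-0.4,0],0],
    [[0,-0.6,0],0],
    [[0,-0.8,0],0],
    [[0,-0.8,0],0],
    [[0,-0.8,0],0],
    [[0,-0.8,0],0],
    [[0,-0.8,0],0],
  ],
)

```text
time: 37.55
tool_pos: [425.7, -57.6, 24.7]
tcp_rot: [180.0, -0.2, 92.4]
ft_force: [1.6, 9.2, 2.1]
finger_gap: -0.2
```

```bash
python3 look.py g; python3 look.py g
```

```text
37.65 [425.63978887 -57.5825572   24.67557531] [-1.79997608e+02 -1.55762497e-01  9.24044974e+01] [-0.15661848  9.57315329  2.26181493] [ 1.56460027 -0.04330391 -0.0256268 ] 0.11822976596323505
37.75 [425.67504508 -57.6100265   24.70508695] [ 1.79997430e+02 -1.53242497e-01  9.24021798e+01] [ 0.2417808  10.03123965  2.44367235] [ 1.54285856 -0.04611384  0.00280211] 0.30304235687263614
```

Each step now adds about 1.25 N/mm, matching the stop's 1.3 N/mm. The pin presses about 4 N, roughly 3 mm into the stop. I'm backing off slowly and then rising clear.

Request:
drive_tool(
  moves=[
    [[0,0.3,0],0],
    [[0,0.6,0],0],
    [[0,1,0],0],
    [[0,1.5,0],0],
    [[0,2,0],0],
    [[0,3,0],0],
    [[0,5,0],0],
    [[0,8,0],0],
  ],
)

```text
time: 38.42
tool_pos: [425.7, -51.2, 24.7]
tcp_rot: [180.0, 0.0, 92.4]
ft_force: [0.1, 0.6, -0.9]
finger_gap: -0.1
```

Request:
drive_tool(
  moves=[
    [[-0.3,6,0],0],
    [[-0.6,14,0],0],
    [[-1,24,5],0],
    [[-1,34,18],0],
    [[-1,44,34],0],
    [[-1,52,52],0],
    [[-1,58,70],0],
    [[-1,60,86],0],
  ],
)

```text
time: 39.08
tool_pos: [424.6, 10.6, 112.2]
tcp_rot: [180.0, -0.0, 92.5]
ft_force: [0.9, 0.3, 0.4]
finger_gap: -0.2
```

Request:
drive_tool(
  moves=[
    [[0,20,15],0],
    [[0,45,30],0],
    [[0,70,45],0],
    [[0,95,55],0],
    [[0,115,60],0],
    [[0,125,60],0],
    [[0,130,60],0],
    [[0,130,60],0],
  ],
)

```text
time: 39.75
tool_pos: [424.1, 139.7, 170.2]
tcp_rot: [-179.9, 0.0, 92.5]
ft_force: [0.1, 0.7, -0.1]
finger_gap: -0.1
```

```bash
python3 look.py i; python3 - <<'E'
from h import *
d=pickle.load(open("i.pkl","rb"))
cv2.imwrite("pics/ifull.png",d["scene"]["pixels"][:,:,::-1])
# near-end prediction: finger lead edge
P=np.array([[423.2+.042*k,8.6-.999*k,58] for k in range(50,90,5)])
print(np.c_[range(50,90,5),np.round((proj(d["top"],P)-[290,220])*5,0)])
E
```

```text
39.85 [424.11595035 138.31174225 169.87682656] [-1.79914458e+02  4.03535181e-02  9.24037412e+01] [-0.12322401 -0.98834688 -1.30798927] [-0.01567975  0.03309268 -0.02289276] -0.06827350677718202
[[ 50. 208. 258.]
 [ 55. 217. 258.]
 [ 60. 226. 257.]
 [ 65. 235. 256.]
 [ 70. 245. 256.]
 [ 75. 254. 255.]
 [ 80. 263. 255.]
 [ 85. 273. 254.]]
```

View pics/ifull.png

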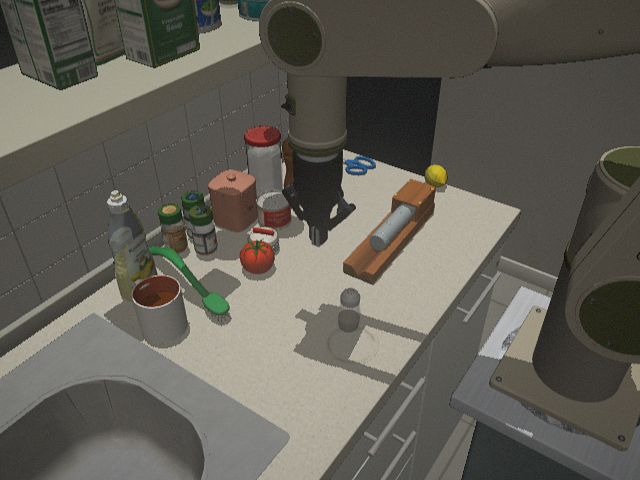

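View pics/it.png

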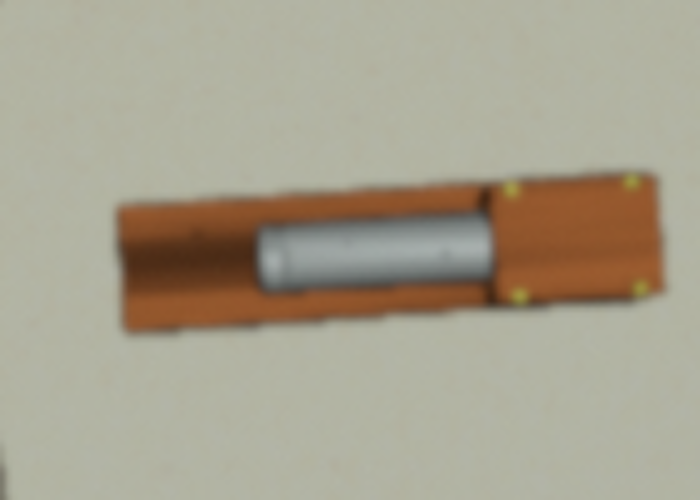

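The pin lies straight in the groove under the hood. Its near end is about 77 mm from the cradle's front, so the far end is at about 247 mm, within the stop's range. The other things have not moved and the robot is clear.

```bash
python3 - <<'E'
from bench import r
print(r.hand_in())
E
```

```text
the job is handed in; nothing more can be done
None
```

The rolling pin is put away: it lies in the groove under the hood, resting against the sprung stop. I laid it in the open part of the groove and let go. Then I pushed it in by its end with closed fingers, at 12 mm/s first and then about 3 mm/s.

**Feeling the stop:** sliding took about 5.5–6 N. Near the end the force rose to about 9–10 N, at about 1.25 N per mm against the stop's stated 1.3. That is about 4 N on the stop, around 3 mm of its 5 mm travel. I then backed off.

**Last checks:** the top picture shows the pin straight in the groove, with its far end about 247 mm from the cradle's front. Allowing for camera error, that is within the 225–265 mm where the stop can be. The gripper was clear and touching nothing. The bystanders look where they were; I compared them by eye only. The clock read about 40 s before hand-in.

**What disagreed or went wrong:**
- **Tool length:** the fingertips stood about 12 mm behind the reported tool point, not 22 mm ahead. My first close went over the top of the pin without touching it. I gripped it twice more on the worktop to find the right depth before lifting.
- **Laying the pin:** the pin met the groove about 2 mm higher than I had calculated, and I pressed with about 20 N while finding the seat. On release it shifted less than a pixel and did not visibly drop.
- **Force readings:** two of them, 7.5 and 7.7 N, looked like the stop but turned out to be noise.

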